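Click shut the caddy lid over the bulb

ROBOT

A 6-joint arm with a two-finger parallel gripper is mounted at the origin on the work surface. World frame = base frame: x ahead of the robot, y to its left, z up, the work surface at z = 0. Lengths are in m, angles in rad, forces in N, time in s.
With the tool pointing down it reaches from about 0.25 to 0.725 m from the base axis. Payload 9.7 kg.
Tool frame: the origin (TCP) lies at the very end of the fingers, on their centre line; the grasp point (between the pads) lies 19 mm behind it; z points along the fingers, y is the line along which they close (so a half turn about z gives the same grasp; the last joint's range is limited). The gripper opens to 85 mm and grips with 20 to 120 N. Pads are 22 mm wide; open, the fingers measure 114 mm over their backs; the gripper's body (76 mm by 85 mm) begins 54 mm behind the grasp point. The pads swing forward as they close: fully open they stand 13 mm farther back than shut.
Start: joints at [-1.254, 0.087, 0.176, 1.66, 0, 1.571], TCP at [0.171, -0.523, 0.231] pointing down, gripper open.
Joint ranges: [-3.13, 3.13], [-0.85, 1.81], [-1.15, 1.24], [-2.2, 2.28], [-1.44, 1.52], [-3.14, 3.14]. Speed limits (rad/s): [2.22, 2.22, 2.57, 3.14, 3.14, 3.14].

INTERFACE

Orientations are given as a unit quaternion [w, x, y, z].
In Python, from rig import ctrl, fingers, telemetry, eyes, workorder gives the robot as it stands. Calls block until the motion is done:
- ctrl.move_ptp(position, orientation): joint-space move of the TCP to a pose.
- ctrl.line_to(position, attitude=None, velocity=0.15, contact_N=None): straight line of the TCP; attitude=None keeps the orientation; velocity is the mean speed in m/s. With contact_N (N) it stops when the force on the tool has changed by that much, and returns True; else False.
- ctrl.goto_joints(angles): joint-space move.
- fingers.gripper_to(opening): opening from 0.0 (shut) to 1.0 (fully open); the grip force is fixed at half the most; returns when the fingers have stopped.
- ctrl.hold(seconds).
- ctrl.inverse_kinematics(position, orientation): joint angles nearest the present ones, or None.
- telemetry.observe(): the state.
- eyes.read_camera(name): name is "side" or "top"; returns the picture (400x640x3 uint8, red, green, blue); there is no depth.
- eyes.camera_params(name): a dict with "fx", "fy", "cx", "cy" (pixels), "distortion" ([k1, k2, p1, p2, k3] as OpenCV has them; the pictures are not rectified), "R" (3x3) and "t" (3): a world point X has camera coordinates R X + t. Camera axes: x right, y down, z forward; pixel columns grow to the right and rows downward; lengths in m; the calibration is good to about 2 mm. A picture is of the moment at which its call begins. camera_params takes no time and is no camera call.
A pose or a line that the arm cannot do raises ctrl.PlanningError and nothing moves.
- workorder.close_job(): hands the job in; it is judged then, once.
The state is a dict: "clock": time; "joint_pos": joint angles; "qvel": joint speeds; "joint_efforts": joint torques, N m; "tcp_pos": TCP position; "orientation": TCP orientation; "wrist_force": force on the tool from outside, world axes, zero at the start; "wrist_torque": the same for the moment, N m; "gripper_width": opening from 0.0 (shut) to 1.0 (fully open); "grasp_force": force on a finger pad.
Only numpy, scipy, OpenCV 4.12 (cv2) and the standard library are available. Lean on these libraries where they do the work, as an engineer would, in place of code of your own. Each camera call takes 0.05 s, during which the arm holds its last target. There are 200 camera calls.

TASK

The seed caddy's three clear lids are ajar to air. With the fingertips, gently press down the lid over the compartment that holds the flower bulb until it clicks fully shut and stays shut, then withdraw. Leave the other two lids ajar as they are, and do not pick up or shift anything else.

Things in the scene. Friction and masses are not known exactly. Their poses are not given: they have to be found in the camera images.
- caddy: white plastic seed caddy fixed on a steel plank (top 20 mm above the work surface): box 110 (x) x 216 (y) x 50 mm high, three compartments along its y (centres y = +72 left, 0 middle, -72 mm right), each under a clear lid 66 mm wide, 114 long, 4 thick, hinged at the far (+x) side. Origin: centre of the underside, z up, front (-x) roughly to the robot. Low spring roller catches stand just before the lids' front edges.
- lid_left (a joint): hinge angle of the left (+y) lid (rad): 0 = fully shut, grows as the front edge rises, at most 0.7; starts ajar at 0.28 to 0.37. Hinge line along the caddy's y, at x = +55, z = 52 mm in its frame; lid centred at y = +72 mm. Pressed part-way it springs back to about 0.24; below 0.05 it clicks shut and stays. Takes 2 to 3 N at the thumb pad, then stops hard at 0.
- lid_left_pad (a point): centre of the top face of the grey thumb pad (22 x 30 mm, 3 mm raised) on the left (+y) lid, 88 mm from the hinge line and 26 mm behind the lid's front edge; moves with the lid. With the lid shut it lies in the caddy's frame at x = -33 mm, z = 59 mm and the lid's y.
- lid_middle (a joint): hinge angle of the middle lid (rad): 0 = fully shut, grows as the front edge rises, at most 0.7; starts ajar at 0.28 to 0.37. Hinge line along the caddy's y, at x = +55, z = 52 mm in its frame; lid centred at y = 0 mm. Pressed part-way it springs back to about 0.24; below 0.05 it clicks shut and stays. Takes 2 to 3 N at the thumb pad, then stops hard at 0.
- lid_middle_pad (a point): centre of the top face of the grey thumb pad (22 x 30 mm, 3 mm raised) on the middle lid, 88 mm from the hinge line and 26 mm behind the lid's front edge; moves with the lid. With the lid shut it lies in the caddy's frame at x = -33 mm, z = 59 mm and the lid's y.
- lid_right (a joint): hinge angle of the right (-y) lid (rad): 0 = fully shut, grows as the front edge rises, at most 0.7; starts ajar at 0.28 to 0.37. Hinge line along the caddy's y, at x = +55, z = 52 mm in its frame; lid centred at y = -72 mm. Pressed part-way it springs back to about 0.24; below 0.05 it clicks shut and stays. Takes 2 to 3 N at the thumb pad, then stops hard at 0.
- lid_right_pad (a point): centre of the top face of the grey thumb pad (22 x 30 mm, 3 mm raised) on the right (-y) lid, 88 mm from the hinge line and 26 mm behind the lid's front edge; moves with the lid. With the lid shut it lies in the caddy's frame at x = -33 mm, z = 59 mm and the lid's y.
- bulb_center (a point): centre (half-way up) of the flower bulb: brown, onion-shaped with a pointed top, 46 mm across, 40 mm high, standing on the floor of one compartment (which one varies)
- carton_center (a point): centre of a small flat cardboard carton, 60 x 40 x 18 mm, lying in another compartment; to be left
- plug_center (a point): centre of a short upright wooden cylinder, 28 mm across, 28 mm high, in the third compartment; to be left
- pots_center (a point): bystander: three white ceramic pots (98 mm across, 100 mm high) in a row on one dark steel tray 115 x 330 mm; this point is on the axis of the middle pot, 53 mm above the plank; the row lies along the point's y
- tamper_center (a point): bystander: upright wooden tamper, foot 64 mm across, 100 mm high, a slim handle with a knob; this point is half-way up
- fork_center (a point): bystander: yellow plastic hand fork lying on the plank, 240 mm long, 66 mm wide over its three tines, 24 mm high; this point is near its middle, 12 mm above the plank; the tines point along the point's x

How it is judged:
On the way:
1. the fingers press the lid over the bulb fully down (((y of bulb_center in the frame of caddy above 0.036 m and value of joint lid_left below 0.025 rad and value of joint each of lid_middle, lid_right above 0.2 rad) or (y of bulb_center in the frame of caddy between -0.036 and 0.036 m and value of joint lid_middle below 0.025 rad and value of joint each of lid_left, lid_right above 0.2 rad) or (y of bulb_center in the frame of caddy below -0.036 m and value of joint lid_right below 0.025 rad and value of joint each of lid_left, lid_middle above 0.2 rad)) and contact force between the fingers and caddy above 0.3 N), for 0.02 s.
At the end, for the whole second after the job is handed in: The lid over the bulb is shut (hinge angle below 0.025 rad) and stays so by itself; the other two lids are still ajar (above 0.2 rad); pots, tamper, fork and the three things in the compartments are within 10 mm of where they began (((y of bulb_center in the frame of caddy above 0.036 m and value of joint lid_left below 0.025 rad and value of joint each of lid_middle, lid_right above 0.2 rad) or (y of bulb_center in the frame of caddy between -0.036 and 0.036 m and value of joint lid_middle below 0.025 rad and value of joint each of lid_left, lid_right above 0.2 rad) or (y of bulb_center in the frame of caddy below -0.036 m and value of joint lid_right below 0.025 rad and value of joint each of lid_left, lid_middle above 0.2 rad)) and distance of each of pots_center, tamper_center, fork_center, bulb_center, carton_center, plug_center from where it was at the start of the episode below 0.01 m); the robot touches nothing.
It fails at once if a lid over another compartment than the bulb's is moved (its thumb pad by more than 12 mm) ((not (y of bulb_center in the frame of caddy above 0.036 m) and distance of lid_left_pad from where it was at the start of the episode above 0.012 m) or (not (y of bulb_center in the frame of caddy between -0.036 and 0.036 m) and distance of lid_middle_pad from where it was at the start of the episode above 0.012 m) or (not (y of bulb_center in the frame of caddy below -0.036 m) and distance of lid_right_pad from where it was at the start of the episode above 0.012 m)).
It fails at once if a lid is lifted (above 0.5 rad) (value of joint any of lid_left, lid_middle, lid_right above 0.5 rad).
It fails at once if the caddy is pressed roughly (over 35 N) (contact force between the arm and caddy above 35 N).
It fails at once if the pots, the tamper or the fork are shifted or lifted by more than 10 mm (distance of any of pots_center, tamper_center, fork_center from where it was at the start of the episode above 0.01 m).
It fails at once if the bulb, the carton or the plug is shifted or lifted by more than 10 mm (distance of any of bulb_center, carton_center, plug_center from where it was at the start of the episode above 0.01 m).
It also fails if it takes over 32 s, if anything falls off the work surface, if the arm or the gripper's body presses on something with over 40 N, if the wrist force passes 120 N, or if a joint passes its speed limit or range.

## Working session

There is one attempt and no reset: what is moved stays moved. The work goes in short steps, each a Python script; the robot and the scene stay as the last script left them, time stands still between calls to the robot, and variables do not carry over. Pictures are saved under pics/ and viewed, at most 10 in all, crops included, and the job is handed in when it is done.

```bash
mkdir -p pics
python3 - <<'E'
from rig import ctrl, fingers, telemetry, eyes
import cv2
for n in("side","top"):
    im=eyes.read_camera(n); cv2.imwrite(f"pics/{n}0.png",im[:,:,::-1])
    print(n,eyes.camera_params(n))
s=telemetry.observe();print(s["clock"],s["orientation"],s["wrist_force"])
E
```

```text
side {'fx': 371.87533573310657, 'fy': 371.87533573310657, 'cx': 320.31668778704915, 'cy': 189.9658328433537, 'distortion': array([0.00147707, 0.        , 0.        , 0.        , 0.        ]), 'R': array([[-0.78940115, -0.61380852,  0.00921583],
       [-0.45847333,  0.57951301, -0.67377064],
       [ 0.40822547, -0.53610053, -0.73888307]]), 't': array([0.47484209, 0.31406122, 1.01666057])}
top {'fx': 448.7914886335221, 'fy': 448.7914886335221, 'cx': 318.44325790606905, 'cy': 198.59352036272455, 'distortion': array([-0.00961473,  0.        ,  0.        ,  0.        ,  0.        ]), 'R': array([[ 0.02977308, -0.99950777, -0.00988865],
       [-0.98469371, -0.02762923, -0.17208989],
       [ 0.17173197,  0.01486094, -0.98503162]]), 't': array([-0.00515298,  0.58918963,  1.21829379])}
0.1 [-5.67077885e-04  9.87482886e-01  1.57725132e-01 -1.04207949e-04] [ 0.95135672 -0.2771782  -0.26755768]
```

View pics/top0.png

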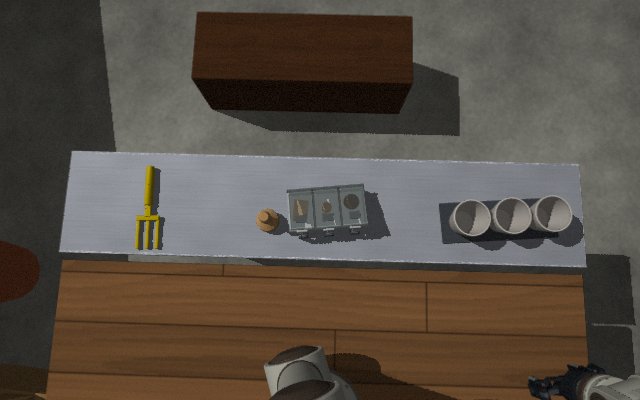

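View pics/side0.png

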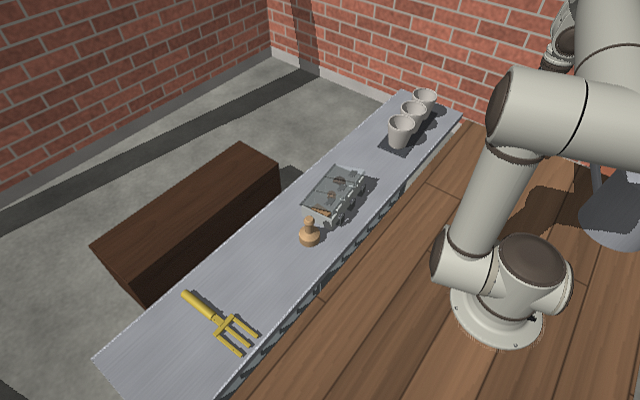

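Top view: caddy at about columns 288–368, rows 184–236; tamper at (266,218) just left of it, pots to the right. The contents need magnifying.

Run:
```python
import cv2,numpy as np
t=cv2.imread("pics/top0.png")[175:245,250:385]; s=cv2.imread("pics/side0.png")[155:245,290:385]
a=cv2.resize(t,(800,415),interpolation=cv2.INTER_CUBIC); cv2.imwrite("pics/topc.png",a)
cv2.imwrite("pics/sidec.png",cv2.resize(s,(633,600),interpolation=cv2.INTER_CUBIC))
```

```text
(no output)
```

View pics/topc.png

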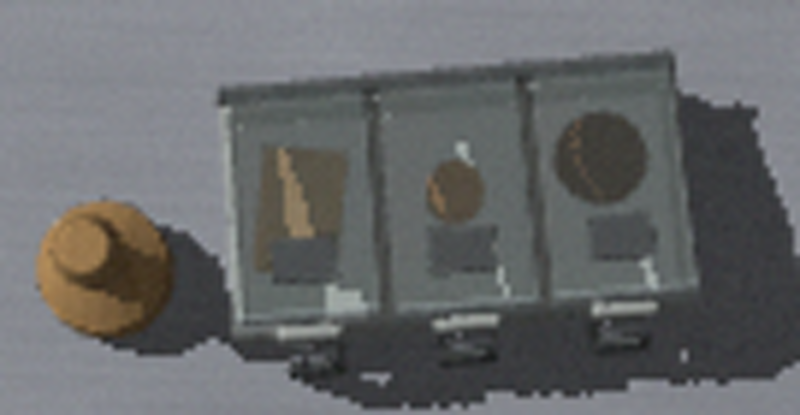

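View pics/sidec.png

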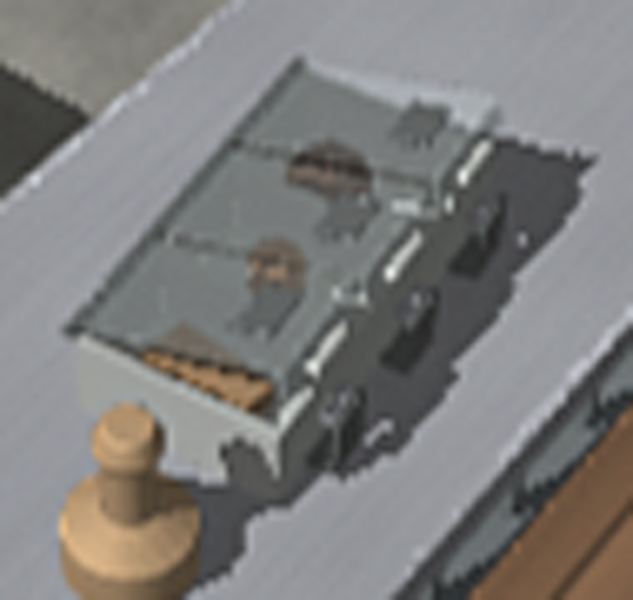

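The carton is on the left, the plug (small disc) in the middle, and the large dark bulb on the right at topc (600,157). Its diameter is about 1.6 times the plug's, close to 46/28. The right thumb pad is at topc (622,236) and sidec (418,122). Next I triangulate the pads.

```bash
cat > geo.py <<'E'
import cv2,numpy as np
from rig import eyes
P={n:eyes.camera_params(n) for n in("side","top")}
def norm(n,uv):
    p=P[n];K=np.array([[p["fx"],0,p["cx"]],[0,p["fy"],p["cy"]],[0,0,1]])
    return cv2.undistortPoints(np.array([[uv]],float),K,p["distortion"])[0,0]
def ray(n,uv):
    p=P[n];return -p["R"].T@p["t"],p["R"].T@np.r_[norm(n,uv),1]
def onz(n,uv,z):
    c,d=ray(n,uv);return c+d*(z-c[2])/d[2]
def tri(a,b):
    M=[np.c_[P[n]["R"],P[n]["t"]] for n in("top","side")]
    X=cv2.triangulatePoints(M[0],M[1],norm("top",a).reshape(2,1),norm("side",b).reshape(2,1))
    return (X[:3]/X[3]).ravel()
T=lambda u,v:(250+(u+.5)*135/800-.5,175+(v+.5)*70/415-.5)
S=lambda u,v:(290+(u+.5)*95/633-.5,155+(v+.5)*90/600-.5)
E
python3 - <<'E'
from geo import *
np.set_printoptions(precision=4,suppress=True)
for n,a,b in(("L",(305,258),(262,308)),("M",(462,248),(347,215)),("R",(622,236),(420,123))):
    print(n,tri(T(*a),S(*b)),onz("top",T(*a),.105))
A,B=onz("top",T(219,93),.075),onz("top",T(674,58),.075)
print(A,B,np.linalg.norm(A-B),np.arctan2(*(A-B)[[0,1]])*-1)
F1,F2=[onz("top",T(*q),.10) for q in((237,325),(697,288))]
print("front lid edge",F1,F2)
print("bulb",onz("top",T(600,157),.045),"tamper knob",onz("top",T(83,248),.12))
print("z0.07 plane catches",[onz("top",T(*q),.07) for q in((310,332),(467,322),(627,309))])
E
```

```text
L [0.5254 0.0563 0.1085] [0.5252 0.0562 0.105 ]
M [ 0.5309 -0.0151  0.1067] [ 0.5318 -0.0148  0.105 ]
R [ 0.5387 -0.0873  0.1061] [ 0.5393 -0.0872  0.105 ]
[0.6059 0.1011 0.075 ] [ 0.6287 -0.1123  0.075 ] 0.21457688551132015 0.10604343653522517
front lid edge [0.4944 0.0862 0.1   ] [ 0.5172 -0.1219  0.1   ]
bulb [ 0.5856 -0.0801  0.045 ] tamper knob [0.5249 0.1551 0.12  ]
z0.07 plane catches [array([0.4952, 0.0545, 0.07  ]), array([ 0.5019, -0.0183,  0.07  ]), array([ 0.5101, -0.0924,  0.07  ])]
```

Checks hold: the pads are 72 mm apart at z≈0.106, the caddy measures 0.215 m and its yaw is ≈0.106. The bulb is under the right lid. I'll shut the gripper, move above the pad and press with force stop.

Run:
```python
from rig import ctrl, fingers, telemetry, eyes
import numpy as np,cv2
a=.106; q=[0,np.cos(a/2),np.sin(a/2),0]
xy=[.535,-.0877]
fingers.gripper_to(0.0)
ctrl.move_ptp([*xy,.23],q)
ctrl.line_to([*xy,.135],velocity=.08)
s=telemetry.observe();print(s["clock"],s["tcp_pos"],s["wrist_force"])
for n in("side","top"):
    im=eyes.read_camera(n)[:,:,::-1]
    c=im[140:240,290:390] if n=="side" else im[160:260,250:390]
    cv2.imwrite(f"pics/{n}1.png",cv2.resize(c,None,fx=5,fy=5,interpolation=cv2.INTER_CUBIC))
```

```text
4.25 [ 0.53529001 -0.08775864  0.13558402] [-0.25703118  0.46208094  0.36612831]
```

View pics/side1.png

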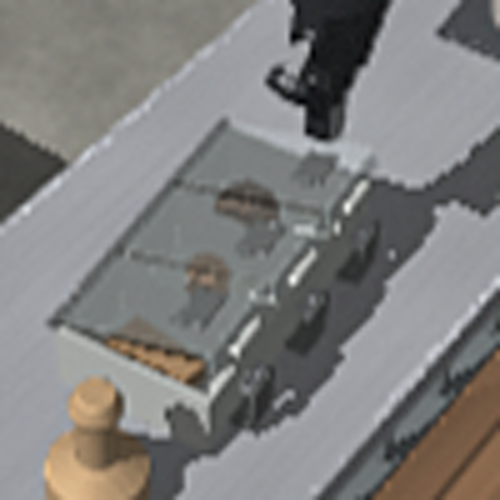

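The fingertips, at (325,135) in the crop, hang straight above the right pad at (318,165). The neighbouring lids are clear, so I press.

Run:
```python
from rig import ctrl, fingers, telemetry, eyes
import numpy as np,cv2
def p(t):
    s=telemetry.observe();print(t,s["clock"],s["tcp_pos"].round(4),s["wrist_force"].round(2))
xy=[.534,-.0877]
print(ctrl.line_to([*xy,.092],velocity=.03,contact_N=12));p("mid")
print(ctrl.line_to([*xy,.074],velocity=.015,contact_N=10));p("press")
ctrl.hold(.2);p("hold")
ctrl.line_to([*xy,.20],velocity=.08);p("up")
for n in("side","top"):
    im=eyes.read_camera(n)[:,:,::-1]
    c=im[140:240,290:390] if n=="side" else im[160:260,250:390]
    cv2.imwrite(f"pics/{n}2.png",cv2.resize(c,None,fx=5,fy=5,interpolation=cv2.INTER_CUBIC))
```

```text
False
mid 5.9333 [ 0.5341 -0.0877  0.0922] [-0.64  0.01  0.03]
True
press 6.8167 [ 0.534  -0.0877  0.0787] [-0.83 -0.83  7.85]
hold 7.0167 [ 0.534  -0.0877  0.0787] [-2.59  1.08  8.65]
up 8.6917 [ 0.5338 -0.0877  0.1995] [-0.02 -0.44 -0.28]
```

View pics/side2.png

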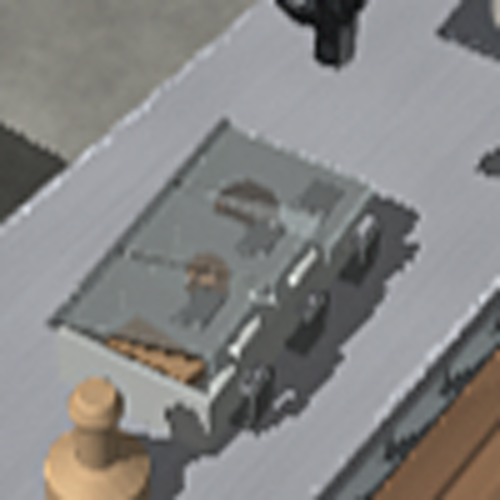

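The press stopped hard at z=0.0787, against 0.079 expected for shut. After withdrawal the right lid stays flush, with its pad at (318,193) in the crop, and the other two are still ajar. The bulb's local y ≈ -0.071 confirms the right compartment. I hand in.

Run:
```python
from rig import workorder
print(workorder.close_job())
```

```text
the job is handed in; nothing more can be done
None
```

I pressed the right-hand lid, over the flower bulb, fully shut; it stayed shut after I withdrew, the other two lids are still ajar, and the job is handed in (no verdict was returned).

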